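# Load the door rack and try the cupboard's roller catch

## Robot

A 7-joint arm with a two-finger parallel gripper is mounted at the origin on a cart in front of the work surface, level with it; the furniture and walls round the work are solid. World frame = base frame: x ahead of the robot, y to its left, z up, the work surface at z = 0. Lengths are in m, angles in degrees, forces in N, time in s.
With the tool pointing down it reaches from about 0.35 to 0.775 m from the base axis. Payload 3.1 kg.
Tool frame: the origin (TCP) lies on the centre line of the jaws, within the pads' length; the fingertips stand 17 mm ahead of it and the grasp point (between the pads) lies 2 mm behind it (robot.tip_reach is the distance from the TCP to the fingertips, in m); z points along the fingers, y is the line along which they close (so a half turn about z gives the same grasp; the last joint's range is limited). The gripper opens to 85 mm and grips with 20 to 120 N. Pads are 22 mm wide; open, the fingers measure 114 mm over their backs; the gripper's body (76 mm by 85 mm) begins 54 mm behind the grasp point. The pads swing forward as they close: fully open they stand 13 mm farther back than shut.
Start: joints at [70.777, 17.813, 0.802, 86.603, -0.252, 75.585, -1.558], TCP at [0.159, -0.526, 0.248] pointing down, gripper open.
Joint ranges: [-154.91, 154.91], [-16.99, 109.72], [-72.82, 74.43], [7.12, 147.25], [-82.49, 262.49], [11.32, 116.49], [-174.64, 174.64]. Speed limits (degrees/s): [159.86, 159.86, 180, 180, 180, 180, 180].

## Interface

Orientations are given as [roll, pitch, yaw] about the fixed x, y, z axes, in that order (R = Rz(yaw) Ry(pitch) Rx(roll)).
In Python, from station import robot, fingers, vision, workorder, recognise gives the robot as it stands. Calls block until the motion is done:
- robot.move_to(position, orientation): joint-space move of the TCP to a pose.
- robot.line_to(position, orientation=None, velocity=0.15, f_stop=None): straight line of the TCP; orientation=None keeps the orientation; velocity is the mean speed in m/s. With f_stop (N) it stops when the force on the tool has changed by that much, and returns True; else False.
- robot.move_j(angles): joint-space move.
- fingers.gripper_to(opening, force=None): opening from 0.0 (shut) to 1.0 (fully open); force is the grip in N (None keeps the last); returns when the fingers have stopped.
- robot.pause(seconds).
- robot.inverse_kinematics(position, orientation): joint angles nearest the present ones, or None.
- vision.grab_frame(name): name is "scene" or "side" or "wrist"; returns the picture (384x512x3 uint8, red, green, blue); there is no depth.
- vision.calibration(name): a dict with "mtx" (3x3 intrinsics, pixels), "extrinsics" (4x4, takes a point from world to camera coordinates); the wrist camera has in their place "T_tool_cam" (4x4, takes a point from camera to tool coordinates, whose origin is the TCP and whose axes are the flange's). Camera axes: x right, y up, looking along -z (the intrinsics and any distortion apply to the point x, -y, -z); pixel columns grow to the right and rows downward; lengths in m; the calibration is good to about 2 mm. A picture is of the moment at which its call begins: read the wrist's pose just before it. calibration takes no time and is no camera call.
A pose or a line that the arm cannot do raises robot.PlanningError and nothing moves.
- workorder.close_job(): hands the job in; it is judged then, once.
Trained networks look in the newest picture that a camera, given by its name, has taken for a name from the list of things; names that differ only in an ending like _2 or _b are one class to them, and where a whole thing is asked for, a point or a joint stands for the part that bears it (a point fixed in the world has none). Each returns a list of dicts, best first, with "p" (0 to 1); they miss things now and then, are a little off and sometimes report something else, mostly with a low value. They report only what shows in the picture. A call takes as long as a camera call.
- recognise(label, camera): "rect" ([centre column, centre row, width, height] in pixels, round what is visible of it).
Readings, each from a call of its own:
- robot.current_time_s(): time.
- robot.current_joint_positions(): joint angles.
- robot.current_dq(): joint speeds.
- robot.current_joint_torque(): joint torques, N m.
- robot.current_tool_pos(): TCP position.
- robot.current_eef_rot(): TCP orientation.
- robot.current_contact_force(): force on the tool from outside, world axes, zero at the start.
- robot.current_torque(): the same for the moment, N m.
- robot.current_finger_gap(): opening from 0.0 (shut) to 1.0 (fully open).
- robot.current_gripper_force(): force on a finger pad.
Only numpy, scipy, OpenCV 4.12 (cv2) and the standard library are available. Lean on these libraries where they do the work, as an engineer would, in place of code of your own. Each camera call takes 0.05 s, during which the arm holds its last target. There are 200 camera calls.

## Task

The roller catch of the small bench cupboard has just been refitted, so try it under load. Stand the small brown bottle upright in the rack on the inside of the open door, then push the door gently shut until the catch snaps and holds it on its own with your hand off it. Then pull the door through the catch again, leave it standing well open (at least 45 degrees) with the bottle still upright in its rack, and disturb nothing else.

Things in the scene. Friction and masses are not known exactly. Their poses are not given: they have to be found in the camera images.
- cupboard: small white bench cupboard, 140 deep x 200 wide x 142 mm high, fixed to the worktop; origin at the centre of its underside on the worktop; x axis to its back, y to its left side (seen from the robot), z up. Front open, with the door set into it; top, bottom, sides and back 10 mm thick and closed.
- hinge_line (a point): point on the vertical hinge axis of the door, at worktop height, at the cupboard's left front edge (64 mm in front of and 88.5 mm to the left of the cupboard's origin); axes as the cupboard's
- door (a joint): opening angle (rad) of the blue inset door about the vertical hinge line at its left edge: 0 = flush with the cupboard's front, grows as the free right edge swings out towards the robot and to the left (clockwise from above), up to 1.9; starts open. Away from the catch it moves with slight friction and stays where it is left. Its latching is told under catch_bracket and door_edge.
- handle_bar (a point): middle of the upright round bar of the steel D handle on the door's outer face: bar 10 mm thick, from 28 mm below to 28 mm above this point, its axis 42 mm off the face, 146 mm from the hinge along the door, 98 mm above the worktop. Axes turn with the door: x from the outer face through the door to the inside, y along the door to the hinge, z up
- rack_floor (a point): centre of the floor of the one-bottle steel rack on the door's inside, 57 mm above the worktop; inside 47 mm (square to the door) x 50 mm (along it), three 3 mm walls 20 mm high, the panel being the fourth; 85 mm from the hinge, 24 mm from the inner face. Panel 174 wide, 12 thick, top 128 mm above the worktop. Axes as handle_bar's
- bottle_mid (a point): centre, half-way up, of the smaller loose brown bottle: body 36 mm across and 55 mm high, with a 19 mm wide cap to 62 mm in all, 35 g; this point is 31 mm above its underside, its z axis is the bottle's axis
- big_bottle_mid (a point): bystander: centre of the larger brown bottle, 44 mm across and 78 mm high, loose on the worktop
- timer_mid (a point): bystander: centre of the bench timer, 62 x 66 x 18 mm, loose on the worktop
- cup_mid (a point): bystander: centre of a specimen cup with a lid, 66 mm across and 70 mm high, loose on the worktop
- door_edge (a point): mid-height of the door's free edge, 176 mm from the hinge; axes as handle_bar's. Behind it a steel striker meets the roller. Pushed shut, the door meets 6 to 13 N of resistance at the handle from 0.09 rad before its rest, then it snaps over and draws itself onto the stop. Let go before the snap, it stays or is pushed out. Pulling open takes 5 to 11 N at first, then it is free
- catch_bracket: small fixed steel bracket inside the right wall of the cupboard, 108 mm above the worktop (origin at its middle), carrying the adjustable plate with the sprung roller and the rubber stop. Where on the bracket the fitter set the plate is not known and not measured: the latched door comes to rest on its stop anywhere from -0.11 (recessed) to +0.11 rad (proud).

How it is judged (in metres and radians):
On the way, in this order (a step that is already met when the one before it is completed fails the run):
1. the small bottle stands upright in the rack, let go, with the door open (horizontal distance between bottle_mid and rack_floor below 0.012 m and z of bottle_mid in the frame of rack_floor below 0.036 m and angle between bottle_mid's own z axis and vertical below 0.15 rad and contact force between the fingers and bottle below 0.1 N and value of joint door above 0.5 rad), for 0.2 s.
2. the door has snapped shut: the catch holds it against its stop with the robot's hand off it (value of joint door below 0.13 rad and contact force between catch_stop and door above 2 N and contact force between each of the arm, the fingers and door below 0.1 N), for 0.3 s.
At the end, for the whole second after the job is handed in: after the door was snapped shut and let go, it stands open again at more than 0.75 rad (43 degrees), at rest and let go, with the small bottle standing upright (within 0.15 rad) on the floor of the door's rack, within 12 mm of its centre (value of joint door above 0.75 rad and velocity of joint door between -0.05 and 0.05 rad/s and horizontal distance between bottle_mid and rack_floor below 0.012 m and z of bottle_mid in the frame of rack_floor below 0.036 m and angle between bottle_mid's own z axis and vertical below 0.15 rad and contact force between each of the arm, the fingers and door below 0.1 N); the robot touches nothing.
It fails at once if the door is pressed against its stop with more than 25 N (contact force between catch_stop and door above 25 N).
It fails at once if the small bottle tips by more than 0.6 rad (angle between bottle_mid's own z axis and vertical above 0.6 rad).
It fails at once if a bystander (larger bottle, timer, cup) is moved by more than 20 mm (distance of any of big_bottle_mid, timer_mid, cup_mid from where it was at the start of the episode above 0.02 m).
It also fails if it takes over 72 s, if anything falls off the work surface, if the arm or the gripper's body presses on something with over 40 N, if the wrist force passes 120 N, or if a joint passes its speed limit or range.

## Working session

There is one attempt and no reset: what is moved stays moved. The work goes in short steps, each a Python script; the robot and the scene stay as the last script left them, time stands still between calls to the robot, and variables do not carry over. Pictures are saved under pics/ and viewed, at most 11 in all, crops included, and the job is handed in when it is done.

```bash
ls; mkdir -p pics; python3 - <<'E'
from station import robot, fingers, vision, workorder, recognise
import cv2,numpy as np
for c in ["scene","side"]:
    im=vision.grab_frame(c); cv2.imwrite(f"pics/{c}0.png",im[:,:,::-1])
    k=vision.calibration(c); print(c,np.round(k["mtx"],1).tolist(),np.round(k["extrinsics"],3).tolist(),[x for x in k])
    for l in ["cupboard","door","handle_bar","rack_floor","bottle_mid","big_bottle_mid","timer_mid","cup_mid","door_edge"]:
        print(l,[(np.round(d["rect"]).tolist(),round(d["p"],2)) for d in recognise(l,c)[:3]])
print(vision.calibration("wrist"))
E
python3 -c "
import cv2,numpy as np
a=cv2.imread('pics/scene0.png');b=cv2.imread('pics/side0.png');print(a.shape)"
```

```text
pics
scene [[439.1, 0.0, 252.5], [0.0, 439.1, 193.7], [0.0, 0.0, 1.0]] [[0.621, -0.783, 0.021, -0.322], [0.509, 0.424, 0.749, -0.338], [-0.595, -0.455, 0.662, -1.325], [0.0, 0.0, 0.0, 1.0]] ['mtx', 'extrinsics']
cupboard [([236.0, 188.0, 71.0, 29.0], 0.84)]
door [([219.0, 185.0, 36.0, 30.0], 0.73)]
handle_bar [([219.0, 190.0, 38.0, 37.0], 0.87), ([235.0, 189.0, 76.0, 38.0], 0.69)]
rack_floor [([217.0, 190.0, 39.0, 37.0], 0.68)]
bottle_mid [([284.0, 251.0, 15.0, 17.0], 0.58)]
big_bottle_mid [([314.0, 273.0, 18.0, 24.0], 0.86)]
timer_mid [([228.0, 236.0, 20.0, 22.0], 0.52)]
cup_mid [([236.0, 191.0, 76.0, 38.0], 0.27)]
door_edge [([219.0, 187.0, 39.0, 33.0], 0.77), ([231.0, 236.0, 19.0, 22.0], 0.3)]
side [[396.3, 0.0, 251.0], [0.0, 396.3, 188.5], [0.0, 0.0, 1.0]] [[-0.912, -0.409, -0.01, 0.511], [0.207, -0.483, 0.851, -0.163], [-0.353, 0.774, 0.525, -1.16], [0.0, 0.0, 0.0, 1.0]] ['mtx', 'extrinsics']
cupboard [([222.0, 194.0, 101.0, 73.0], 0.88)]
door [([244.0, 213.0, 58.0, 34.0], 0.79)]
handle_bar [([243.0, 211.0, 55.0, 40.0], 0.7)]
rack_floor [([242.0, 212.0, 64.0, 33.0], 0.94)]
bottle_mid [([307.0, 177.0, 10.0, 20.0], 0.64)]
big_bottle_mid [([323.0, 163.0, 12.0, 18.0], 0.54)]
timer_mid [([304.0, 212.0, 25.0, 17.0], 0.83)]
cup_mid [([217.0, 276.0, 24.0, 36.0], 0.87), ([244.0, 211.0, 61.0, 39.0], 0.16)]
door_edge [([246.0, 212.0, 60.0, 42.0], 0.55)]
{'mtx': array([[283.35563685,   0.        , 250.91744321],
       [  0.        , 283.35563685, 191.06560409],
       [  0.        ,   0.        ,   1.        ]]), 'T_tool_cam': array([[-1.69366276e-04,  9.55885717e-01,  2.93738773e-01,
         7.44092570e-02],
       [ 9.99999923e-01,  2.66208115e-04, -2.89707318e-04,
         1.00711189e-03],
       [-3.55122732e-04,  2.93738701e-01, -9.55885688e-01,
        -1.24986619e-01],
       [ 0.00000000e+00,  0.00000000e+00,  0.00000000e+00,
         1.00000000e+00]])}
(384, 512, 3)
```

View pics/scene0.png

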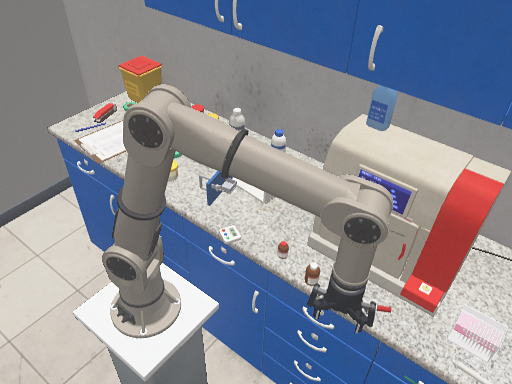

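View pics/side0.png

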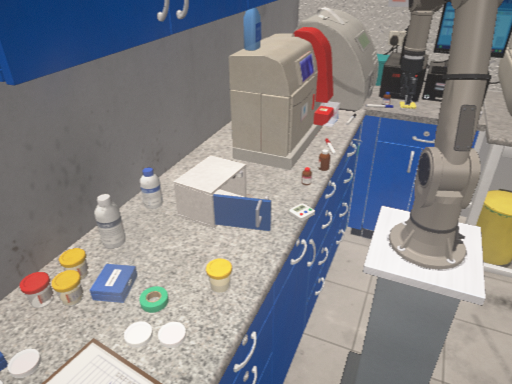

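The scene picture shows the small bottle at (284,250), the big one at (314,273) and the timer at (230,234). The arm hides part of the cupboard. The side picture shows the cupboard at (212,190), the open door at (242,212) and the cup at (219,275). Next I'll triangulate these.

```bash
cat > h.py <<'E'
from station import robot, fingers, vision, workorder, recognise
import cv2,numpy as np
from scipy.spatial.transform import Rotation as R
def cam(c):
    k=vision.calibration(c)
    if c!="wrist": E=np.linalg.inv(k["extrinsics"])
    else:
        T=np.eye(4);T[:3,:3]=R.from_euler("xyz",robot.current_eef_rot(),degrees=True).as_matrix();T[:3,3]=robot.current_tool_pos()
        E=T@k["T_tool_cam"]
    return k["mtx"],E   # E: cam->world
def onplane(uv,z,ME):
    M,E=ME; d=np.linalg.inv(M)@[uv[0],uv[1],1.]; d=E[:3,:3]@(d*[1,-1,-1]); o=E[:3,3]
    return o+d*(z-o[2])/d[2]
def proj(p,ME):
    M,E=ME; q=np.linalg.inv(E)@np.r_[p,1]; q=q[:3]*[1,-1,-1]; q=M@(q/q[2]); return q[:2]
def shot(c,name=None):
    ME=cam(c); im=vision.grab_frame(c)
    if name: cv2.imwrite(f"pics/{name}.png",im[:,:,::-1])
    return im,ME
def rec(l,c): return [(np.round(d["rect"],1).tolist(),round(d["p"],2)) for d in recognise(l,c)[:3]]
E
python3 - <<'E'
from h import *
np.set_printoptions(precision=3,suppress=True)
S,D=cam("scene"),cam("side")
print("rot",robot.current_eef_rot(),robot.tip_reach)
for n,a,b,z in [("small",(284,251),(307,177),.031),("big",(314,273),(323.5,161),.039),("timer",(229,235),(302,212),.009)]:
    print(n,onplane(a,z,S),onplane(b,z,D))
print("cup",onplane((219,275),.035,D))
for n,uv,z in [("cup top L-back?",(177,178),.142),("front-left-top",(213,192),.142),("right front top",(246,172),.142),("back right top",(210,158),.142),("doorTop hinge",(216,195),.128),("doortop free",(271,201),.128),("doorbot free",(269,229),.01)]:
    print(n,onplane(uv,z,D))
E
```

```text
rot [179.998   0.003  16.836] 0.017
small [ 0.42  -0.21   0.031] [ 0.422 -0.189  0.031]
big [ 0.399 -0.34   0.039] [ 0.397 -0.319  0.039]
timer [ 0.374 -0.008  0.009] [ 0.379 -0.001  0.009]
cup [0.477 0.385 0.035]
cup top L-back? [0.736 0.161 0.142]
front-left-top [0.595 0.188 0.142]
right front top [0.556 0.043 0.142]
back right top [0.708 0.004 0.142]
doorTop hinge [0.59  0.18  0.128]
doortop free [0.431 0.146 0.128]
doorbot free [0.443 0.126 0.01 ]
```

```bash
python3 -c "
import cv2
a=cv2.imread('pics/side0.png')[140:300,150:350];cv2.imwrite('pics/sidec.png',cv2.resize(a,None,fx=3.7,fy=3.7,interpolation=cv2.INTER_CUBIC))"
```

```text
(no output)
```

View pics/sidec.png

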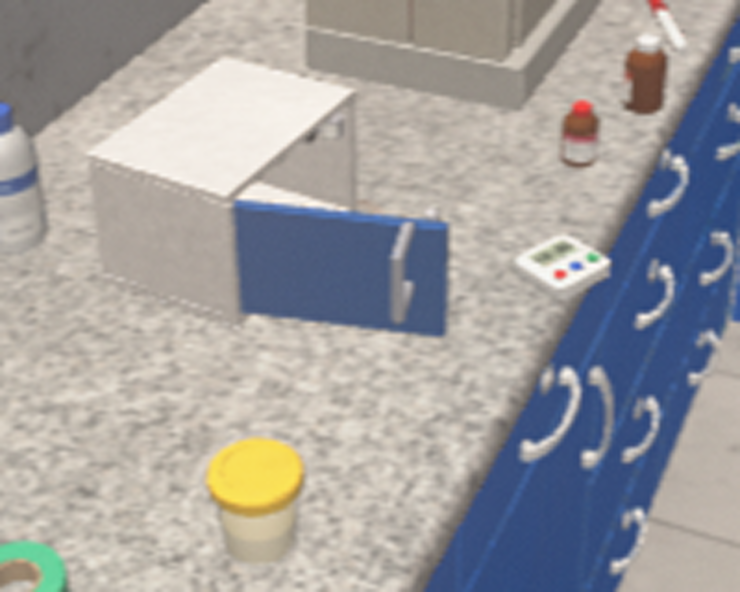

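The enlarged crop shows cupboard top corners at about (175,181), (211,193), (246,165) and (211,156). The door's top edge runs from (214,195) to (271,200). The bottle centre is near (307,176). I'll fit the cupboard pose and move the wrist camera to look at the bottle.

```bash
cat >> h.py <<'E'
def Rz(a): return np.array([[np.cos(a),-np.sin(a),0],[np.sin(a),np.cos(a),0],[0,0,1]])
def c2w(p,q): return Rz(q[2])@np.array(p)+[q[0],q[1],0]       # q = cupboard x,y,yaw,door
def door(s,n,z,q,th=None):
    """s from hinge along door, n outward from hinge line (outer face ~ +?), world pt"""
    th=q[3] if th is None else th
    d=np.array([-np.sin(th),-np.cos(th),0]); o=np.array([-np.cos(th),np.sin(th),0])
    return c2w(np.array([-.064,.0885,z])+s*d+n*o,q)
E
python3 - <<'E'
from h import *
from scipy.optimize import least_squares
np.set_printoptions(precision=3,suppress=True)
D=cam("side")
obs=[((.07,.1,.142),(174.9,181.4)),((-.07,.1,.142),(210.8,192.7)),((-.07,-.1,.142),(246,165)),((.07,-.1,.142),(210.8,155.7)),((.07,.1,0),(178,213)),((-.07,.1,0),(215,226.5))]
dob=[((.0,.006,.128),(214,194.9)),((.174,.006,.128),(270.8,200)),((.174,.006,.01),(270,230.5))]
f=lambda q:np.concatenate([proj(c2w(p,q),D)-u for p,u in obs]+[proj(door(*p,q),D)-u for p,u in dob])
r=least_squares(f,[.65,.09,0,1.3]); print(r.x,f(r.x))
q=r.x; print("bar",door(.146,.048,.098,q),"rack",door(.085,-.03,.057,q)); np.save("q.npy",q)
print("bottle side",onplane((306.8,176),.031,D))
a=np.array([.42,-.2])
robot.move_to([.39,-.20,.21],[180,0,0])
im,W=shot("wrist","w1"); print(robot.current_time_s(),rec("bottle_mid","wrist"),W[1][:3,3])
for d in recognise("bottle_mid","wrist")[:2]: print(onplane(d["rect"][:2],.031,W))
E
```

```text
[ 0.66   0.079 -0.1    1.22 ] [-0.829 -2.069  0.972 -1.59   0.596 -2.198  0.634 -2.156  0.952  4.041
 -0.399  3.448 -1.898 -1.03  -0.011 -1.099  0.147  0.952]
bar [0.452 0.184 0.098] rack [0.53  0.123 0.057]
bottle side [ 0.425 -0.196  0.031]
2.5417 [([248.1, 142.8, 34.2, 35.5], 0.55)] [ 0.464 -0.203  0.335]
[ 0.425 -0.2    0.031]
```

View pics/w1.png

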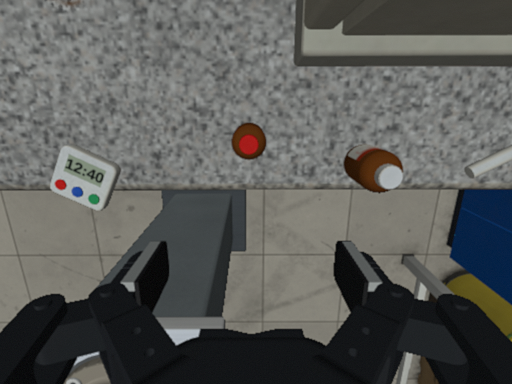

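The small bottle is at pixel (249,141) and its cap at (249,145), which puts it at (0.425, -0.200), in agreement with the side camera. The big bottle and timer are well clear. I'll grasp it and then look at the door from above.

```bash
python3 - <<'E'
from h import *
np.set_printoptions(precision=3,suppress=True)
robot.line_to([.425,-.200,.11],[180,0,0],velocity=.25)
robot.line_to([.425,-.200,.043],velocity=.1)
fingers.gripper_to(0.3,25)
print("gap",robot.current_finger_gap(),robot.current_gripper_force())
robot.line_to([.425,-.200,.20],velocity=.2)
print("gap",robot.current_finger_gap(),robot.current_gripper_force())
robot.move_to([.48,.10,.33],[180,0,0])
im,W=shot("wrist","w2")
for l in ["cupboard","door","rack_floor","handle_bar","door_edge"]: print(l,rec(l,"wrist"))
q=np.load("q.npy")
for n,p in [("hinge top outer",door(0,.006,.128,q)),("free top outer",door(.174,.006,.128,q)),("rack",door(.085,-.03,.077,q)),("cup FL",c2w([-.07,.1,.142],q)),("FR",c2w([-.07,-.1,.142],q)),("bartop",door(.146,.048,.126,q))]: print(n,proj(p,W))
print(robot.current_time_s())
np.savez("w2.npz",M=W[0],E=W[1])
E
```

```text
gap 0.4137251002695457 24.990554451942444
gap 0.41334615356009546 24.97068017721176
cupboard [([261.4, 105.2, 211.1, 209.3], 0.87)]
door [([207.9, 135.0, 82.1, 146.4], 0.98)]
rack_floor [([205.9, 132.9, 79.3, 149.6], 0.87)]
handle_bar [([207.1, 133.8, 82.6, 148.6], 0.19)]
door_edge [([205.4, 134.3, 81.8, 151.1], 0.85), ([312.9, 213.1, 52.3, 44.9], 0.72)]
hinge top outer [171.284  54.901]
free top outer [218.457 206.028]
rack [229.854 123.375]
cup FL [161.638  56.279]
FR [357.732  77.103]
bartop [178.827 192.646]
7.0417
```

View pics/w2.png

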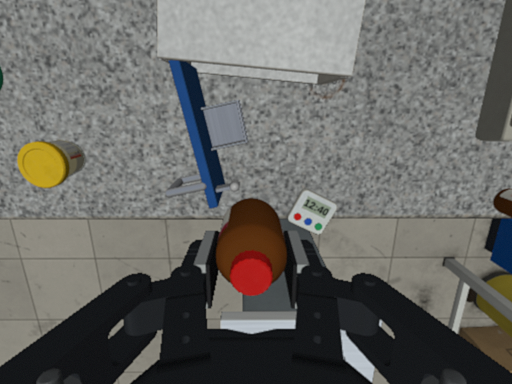

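The wrist view shows the bottle held in the jaws and the door running from (176,61) to (214,205). The rack is near (225,124) and the cupboard's front edge is at y≈60–78. An enlarged crop will give the corners.

```bash
python3 -c "
import cv2
a=cv2.imread('pics/w2.png')[45:215,150:370];cv2.imwrite('pics/w2c.png',cv2.resize(a,None,fx=3.5,fy=3.5,interpolation=cv2.INTER_CUBIC))"
```

```text
(no output)
```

View pics/w2c.png

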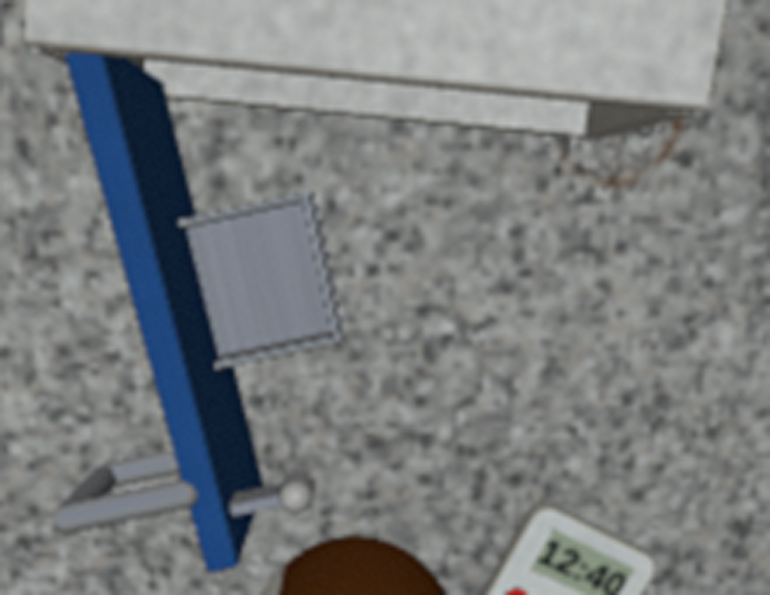

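Crop readings: front-top corners at (157.7,57.0) and (352.3,75.3); door free-end top corners at (209.4,207.9) and (217.4,206.7); rack outer corners at (239.1,101.3) and (247.1,142.7). I'll refit the pose with these.

```bash
python3 - <<'E'
from h import *
from scipy.optimize import least_squares
np.set_printoptions(precision=4,suppress=True)
w=np.load("w2.npz"); W=(w["M"],w["E"])
obs=[((-.07,.1,.142),(157.7,57)),((-.07,-.1,.142),(352.3,75.3))]
dob=[((.176,.006,.128),(209.4,207.9)),((.176,-.006,.128),(217.4,206.7)),((.057,-.0565,.077),(239.1,101.3)),((.113,-.0565,.077),(247.1,142.7)),((.057,-.006,.077),(201.4,108.4)),((.113,-.006,.077),(211.7,149.6)),((.146,.048,.126),(169.4,192))]
f=lambda q:np.concatenate([proj(c2w(p,q),W)-u for p,u in obs]+[proj(door(*p,q),W)-u for p,u in dob])
r=least_squares(f,[.65,.09,0,1.3],loss="soft_l1"); q=r.x; print(q); print(f(q).reshape(-1,2))
np.save("q.npy",q)
print("bar",door(.146,.048,.098,q),"rack",door(.085,-.03,.057,q),"hinge",door(0,0,0,q),"edge",door(.176,0,0,q))
d=door(.1,0,0,q)-door(0,0,0,q); a=np.degrees(np.arctan2(d[1],d[0])); print("door dir deg",a)
for y in (a+90,a-90):
  y=(y+180)%360-180
  print(y,robot.inverse_kinematics(list(door(.085,-.03,.15,q)),[180,0,y]))
E
```

```text
[ 0.6607  0.084  -0.09    1.2777]
[[-0.2961 -0.1771]
 [ 1.5939  0.16  ]
 [-0.6732  1.1544]
 [ 0.8328  0.4694]
 [-0.0838 -2.3829]
 [ 1.1046 -0.1764]
 [-1.0575 -0.9588]
 [-0.5798  0.7388]
 [-0.1963  0.4425]]
bar [0.4523 0.1955 0.098 ] rack [0.5278 0.1314 0.057 ] hinge [0.605  0.1779 0.    ] edge [0.4326 0.1424 0.    ]
door dir deg -168.36669442949537
-78.36669442949537 [ -40.0895   23.4864   32.4632   96.9967  -13.8235   63.5465 -171.9388]
101.6333055705046 [ 16.2897  27.7856 -44.256   94.7834  20.8587  66.0154 -21.6433]
```

```bash
python3 - <<'E'
from h import *
np.set_printoptions(precision=4,suppress=True)
w=np.load("w2.npz"); W=(w["M"],w["E"]); q=np.load("q.npy")
g=cv2.imread("pics/w2.png"); m=(g[:,:,2]>150)&(g[:,:,1]<60)&(np.indices(g.shape[:2])[0]>220); m[:, :200]=0; m[:,300:]=0
v,u=np.nonzero(m); top=onplane((u.mean(),v.mean()),.349,W); print("cap px",u.mean(),v.mean(),len(u),"top rel tcp",top-[.48,.10,.33])
off=top[0]-.48   # tool x at yaw 0
off=float(np.clip(off,-.006,.006)) 
yaw=101.63; t=np.radians(yaw)
r=door(.085,-.03,0,q); p=r-off*np.array([np.cos(t),np.sin(t),0]); print("target",p)
P=lambda z:[p[0],p[1],z]
robot.move_to(P(.20),[180,0,yaw])
print(robot.current_tool_pos(),robot.current_eef_rot())
robot.line_to(P(.135),velocity=.12)
im,W2=shot("wrist","w3"); print("t",robot.current_time_s())
E
```

```text
cap px 250.7733564013841 276.44809688581313 1156 top rel tcp [ 0.0045 -0.0032  0.019 ]
target [0.5287 0.127  0.    ]
[0.5289 0.1269 0.2003] [179.9702   0.0063 101.5749]
t 9.1833
```

View pics/w3.png

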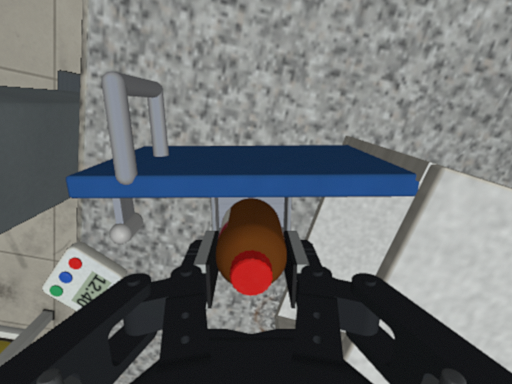

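The bottle hangs over the rack. The rack's side walls at columns 213–290 are centred on the bottle at 251. The door's top strip spans rows 175–195. Next I'll check how the fit projects across the door, then place the bottle.

```bash
python3 - <<'E'
from h import *
np.set_printoptions(precision=1,suppress=True)
W=cam("wrist"); q=np.load("q.npy")
for s in (.002,.176):
  for n in (.006,-.006): print(s,n,proj(door(s,n,.128,q),W))
print("bar top",proj(door(.146,.048,.126,q),W))
g=cv2.imread("pics/w3.png"); print([tuple(g[r,230]) for r in range(168,204,3)])
m=(g[:,:,2]>190)&(g[:,:,1]<60);m[:230]=0
v,u=np.nonzero(m);print("bright cap",u.mean(),v.mean(),v.min(),v.max(),u.min(),u.max())
T=np.array(robot.current_tool_pos());print(proj(T+[0,0,.019],W))
E
```

```text
0.002 0.006 [421.5 176.6]
0.002 -0.006 [417.2 200. ]
0.176 0.006 [ 61.7 176.9]
0.176 -0.006 [ 66.4 200.4]
bar top [113.3  84.4]
[(np.uint8(70), np.uint8(41), np.uint8(20)), (np.uint8(71), np.uint8(43), np.uint8(22)), (np.uint8(79), np.uint8(47), np.uint8(21)), (np.uint8(132), np.uint8(78), np.uint8(37)), (np.uint8(140), np.uint8(80), np.uint8(37)), (np.uint8(140), np.uint8(80), np.uint8(38)), (np.uint8(140), np.uint8(80), np.uint8(37)), (np.uint8(139), np.uint8(79), np.uint8(37)), (np.uint8(139), np.uint8(79), np.uint8(37)), (np.uint8(131), np.uint8(74), np.uint8(31)), (np.uint8(154), np.uint8(146), np.uint8(141)), (np.uint8(155), np.uint8(145), np.uint8(140))]
bright cap 236.45708154506437 275.97210300429185 259 294 69 271
[252.1 282. ]
```

```bash
python3 - <<'E'
from h import *
np.set_printoptions(precision=3,suppress=True)
p=robot.current_tool_pos()
s=robot.line_to([p[0],p[1],.098],velocity=.05,f_stop=4)
print(s,robot.current_tool_pos(),robot.current_contact_force())
fingers.gripper_to(.55); robot.pause(.2)
print(robot.current_contact_force(),robot.current_gripper_force())
c=robot.current_tool_pos()
robot.line_to([c[0],c[1],.20],velocity=.15)
im,W=shot("wrist","w4"); print(rec("bottle_mid","wrist"),robot.current_time_s())
q=np.load("q.npy"); print(proj(door(.085,-.03,.119,q),W),proj(door(.085,-.03,.088,q),W))
np.savez("w4.npz",M=W[0],E=W[1])
E
```

```text
True [0.529 0.127 0.1  ] [ 0.141 -1.258  3.49 ]
[ 0.494  1.284 -0.795] 0.0
[([253.4, 193.9, 44.9, 49.0], 0.92)] 11.2333
[254.014 198.23 ] [253.823 186.83 ]
```

View pics/w4.png

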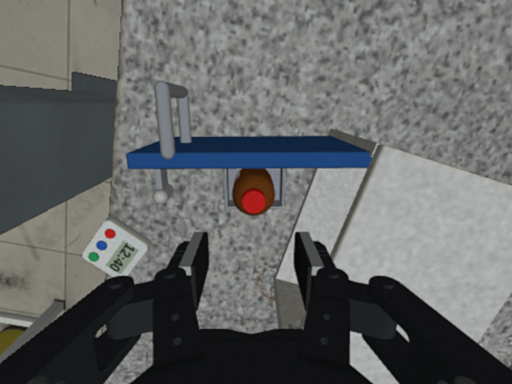

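The bottle stands upright in the rack at (254,193), centred, with the jaws clear. Next I'll swing the door towards shut by pushing the bar from outside with closed fingers.

```bash
cat >> h.py <<'E'
def pose(th,n,q,s=.146,z=.098,flip=0):
    yaw=np.degrees(q[2]-th)+180-flip
    return list(door(s,n,z,q,th)),[180,0,(yaw+180)%360-180]
def fn(th,q):  # outward force on tool
    o=door(0,1,0,q,th)-door(0,0,0,q,th); return float(np.dot(robot.current_contact_force(),o))
E
python3 - <<'E'
from h import *
np.set_printoptions(precision=1,suppress=True)
q=np.load("q.npy"); print(pose(q[3],.07,q))
for fl in (0,180):
  for th in (1.27,.9,.5,.2,-.1):
    j=robot.inverse_kinematics(*pose(th,.066,q,flip=fl)); print(fl,th,None if j is None else np.array(j))
E
```

```text
([np.float64(0.4478431731238325), np.float64(0.21704407039254586), np.float64(0.098)], [180, 0, np.float64(101.6333055705046)])
0 1.27 [  7.4  26.4 -44.9 105.6  22.   57.1 -34.7]
0 0.9 [ 18.   25.  -49.4 109.   22.7  56.3  -8.4]
0 0.5 [ 27.6  27.  -52.8 108.   25.4  57.5  20. ]
0 0.2 [ 32.6  31.3 -55.4 104.3  29.5  60.2  39.2]
0 -0.1 [ 34.7  36.9 -57.7  98.3  34.3  64.3  57.2]
180 1.27 [ -74.3   32.7   64.7  108.4  -33.9   61.  -163.5]
180 0.9 [  -8.5   18.2  -15.   109.9    5.8   52.7 -173.1]
180 0.5 [   1.    19.   -17.5  108.9    7.    53.1 -143.6]
180 0.2 [   6.6   21.8  -18.9  105.2    8.5   54.4 -122.7]
180 -0.1 [  10.5   26.   -20.7   99.2   10.7   56.8 -103.6]
```

```bash
python3 - <<'E'
from h import *
np.set_printoptions(precision=2,suppress=True)
q=np.load("q.npy"); th0=q[3]
fingers.gripper_to(0)
robot.line_to(*pose(th0,.088,q,z=.20),velocity=.2)
robot.line_to(*pose(th0,.088,q),velocity=.2)
robot.pause(.1); print("free",robot.current_contact_force())
hit=robot.line_to(*pose(th0,.060,q),velocity=.04,f_stop=1.5)
print(hit,robot.current_tool_pos(),fn(th0,q)); 
t=np.array(robot.current_tool_pos()); o=door(0,1,0,q)-door(0,0,0,q); n=float(np.dot(t-door(0,0,.098,q),o)); print("n contact",n)
np.save("n.npy",n)
log=[]
for th in np.arange(th0-.1,.29,-.1):
    robot.line_to(*pose(th,n,q),velocity=.06); log.append((round(th,2),round(fn(th,q),1)))
print(log,robot.current_time_s())
im,W=shot("wrist","w5")
print(rec("bottle_mid","wrist"),proj(door(.085,-.03,.088,q,th),W),"free edge",proj(door(.176,-.006,.128,q,th),W),proj(door(.002,-.006,.128,q,th),W))
E
```

```text
free [ 0.05  0.37 -0.42]
False [0.45 0.21 0.1 ] -0.3607212998910615
n contact 0.06008833528074439
[(np.float64(1.18), 0.6), (np.float64(1.08), 0.2), (np.float64(0.98), 0.0), (np.float64(0.88), 0.7), (np.float64(0.78), -0.4), (np.float64(0.68), -0.0), (np.float64(0.58), 0.0), (np.float64(0.48), 0.2), (np.float64(0.38), 0.0)] 17.925
[] [349.66 379.61] free edge [188.58 420.41] [561.14 419.97]
```

View pics/w5.png

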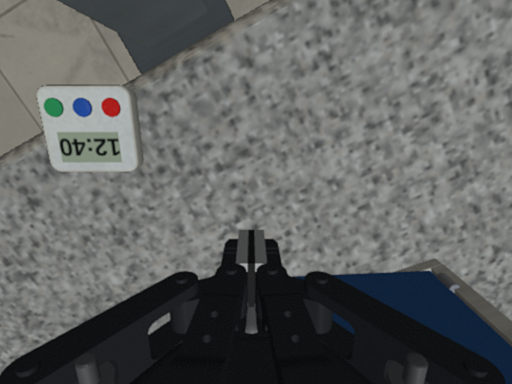

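The blue door sits square below the fingers, its lower outer edge at row ~273 and level, so it's following the push. The timer at (90,128) is clear. Now I'll push through the catch in small steps, watching the force.

```bash
python3 - <<'E'
from h import *
q=np.load("q.npy"); n=float(np.load("n.npy"))
print("wrist clock",robot.current_time_s())
robot.line_to(*pose(.30,n,q),velocity=.06)
th=.30; pk=0; log=[]; why="end"
while th>-.25:
    th-=.008
    robot.line_to(*pose(th,n,q),velocity=.03)
    f=fn(th,q); log.append((round(th,3),round(f,1))); pk=max(pk,f)
    if f>16: why="high"; break
    if pk>4 and f<.4*pk: why="snap"; break
print(why,pk,log[-30:],robot.current_time_s()); np.save("th.npy",th)
E
```

```text
wrist clock 18.025
snap 8.972754944453879 [(0.292, 0.3), (0.284, -0.1), (0.276, 0.1), (0.268, -0.3), (0.26, 0.4), (0.252, -0.5), (0.244, -0.3), (0.236, -0.3), (0.228, -0.2), (0.22, 0.2), (0.212, 3.1), (0.204, 5.4), (0.196, 7.0), (0.188, 8.0), (0.18, 9.0), (0.172, 7.8), (0.164, 4.4), (0.156, 0.6)] 22.8833
```

Force rose to 9 N from 0.21 rad, then dropped away: the catch snapped. I'll take the hand off and check.

```bash
python3 - <<'E'
from h import *
np.set_printoptions(precision=1,suppress=True)
q=np.load("q.npy"); n=float(np.load("n.npy")); th=float(np.load("th.npy"))
robot.line_to(*pose(th,n+.03,q),velocity=.06)
robot.pause(.8)
h=robot.line_to(*pose(th-.0,n-.03,q),velocity=.03,f_stop=4)
p=np.array(robot.current_tool_pos()); o=door(0,1,0,q,th)-door(0,0,0,q,th)
k=np.dot(p-door(0,0,.098,q,th),o); print("touch",h,k-n,"=> door th ~",th+(k-n)/.146,fn(th,q))
robot.line_to(*pose(th,n+.03,q),velocity=.06)
robot.line_to(*pose(th,n+.03,q,z=.20),velocity=.2)
fingers.gripper_to(.6)
im,D=shot("side","side1")
a=im[140:300,150:350,::-1];cv2.imwrite('pics/side1c.png',cv2.resize(a,None,fx=3.7,fy=3.7,interpolation=cv2.INTER_CUBIC))
for t in (0,.1,.2): print(t,(proj(door(.176,.006,.128,q,t),D)-[150,140])*3.7,(proj(door(.146,.048,.126,q,t),D)-[150,140])*3.7)
print(robot.current_time_s())
E
```

```text
touch True -0.0037134750373693584 => door th ~ 0.13056523947007276 0.6533537324544181
0 [347.1 105.9] [371.8 134.1]
0.1 [363.5 111.2] [383.3 140.9]
0.2 [378.9 117.4] [393.6 148.4]
27.4667
```

View pics/side1c.png

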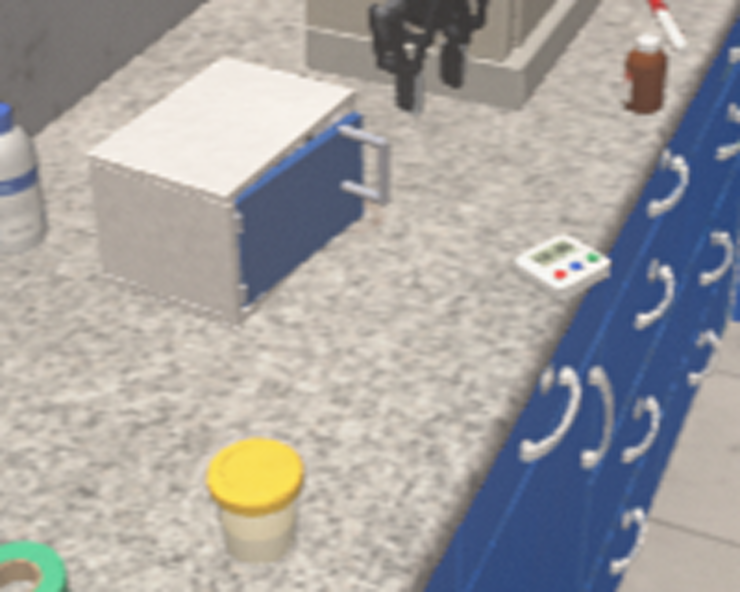

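The side picture shows the door latched slightly proud, its edge at crop (362,115), which is about 0.1 rad. Nothing else has moved. Now I'll grip the bar and pull it open along its arc.

```bash
python3 - <<'E'
from h import *
np.set_printoptions(precision=1,suppress=True)
q=np.load("q.npy"); th=.115
robot.line_to(*pose(th,.048,q,z=.20),velocity=.15)
h=robot.line_to(*pose(th,.048,q,z=.100),velocity=.08,f_stop=6)
print("down",h,robot.current_contact_force())
if h: raise SystemExit
fingers.gripper_to(0,30)
print("gap",robot.current_finger_gap()*85,robot.current_gripper_force(),robot.current_contact_force(),robot.current_torque())
log=[]
for t in np.r_[np.arange(th+.02,.27,.02),np.arange(.3,1.16,.07)]:
    robot.line_to(*pose(t,.048,q,z=.100),velocity=.03 if t<.27 else .07); f=fn(t,q); log.append((round(float(t),2),round(f,1),round(float(np.linalg.norm(robot.current_contact_force())),1)))
    if abs(f)>25: print("ABORT"); break
print(log); print("gap",robot.current_finger_gap()*85,robot.current_time_s())
E
```

```text
down False [-0.   0.   0.5]
gap 9.239137307680291 29.243578612804413 [ 1.3  3.  -0.6] [ 0.6 -0.3 -0.1]
[(0.14, -6.6, 9.3), (0.15, -5.8, 8.5), (0.17, 5.7, 8.0), (0.19, 2.5, 6.0), (0.21, -1.4, 6.0), (0.23, -1.7, 6.3), (0.25, -0.9, 4.8), (0.3, -0.4, 5.6), (0.37, -1.0, 5.2), (0.44, -1.3, 5.6), (0.51, -1.1, 4.8), (0.58, -1.1, 6.0), (0.65, -1.5, 4.7), (0.72, -1.5, 5.1), (0.79, -1.7, 4.9), (0.86, -0.5, 4.2), (0.93, 0.3, 6.2), (1.0, 0.2, 7.3), (1.07, -0.3, 8.7), (1.14, 0.3, 9.6)]
gap 9.053186140558749 35.3917
```

The door came through the catch and followed the grip out to about 1.1 rad. I'll let go, lift clear and look.

```bash
python3 - <<'E'
from h import *
np.set_printoptions(precision=1,suppress=True)
q=np.load("q.npy"); th=1.14
fingers.gripper_to(.6); robot.pause(.2)
c=robot.current_tool_pos(); robot.line_to([c[0],c[1],.20],velocity=.12)
p,o=pose(th,-.03,q,s=.085,z=.25); robot.line_to(p,o,velocity=.15); robot.pause(.3)
im,W=shot("wrist","w6"); print(rec("bottle_mid","wrist"),proj(door(.085,-.03,.088,q,th),W),proj(door(.176,-.006,.128,q,th),W),proj(door(.002,-.006,.128,q,th),W),robot.current_time_s())
E
```

```text
[([252.1, 185.9, 43.9, 42.1], 0.78)] [251.9 178.4] [149.3 163.4] [345.9 163.6] 38.3417
```

View pics/w6.png

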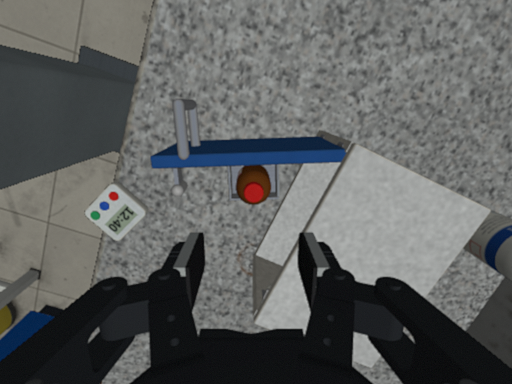

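The door stands at about 1.1 rad, along row ~158. The bottle is upright inside its rack at (253,186), the hand is clear and the timer is in place at (115,212). I'll hand it in.

```bash
python3 -c "
from station import workorder
print(workorder.close_job())"
```

```text
the job is handed in; nothing more can be done
None
```

The job is handed in (no verdict came back): the door snapped shut on the catch and held with the hand off, then was pulled open to about 1.1 rad (63 degrees), with the bottle upright in its rack and no other item seen to move.

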